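# Hang a test panel in the dip bath with a sprung clip

## Robot

A 6-joint arm with a two-finger parallel gripper is mounted at the origin on a cart in front of the work surface, level with it; the furniture and walls round the work are solid. World frame = base frame: x ahead of the robot, y to its left, z up, the work surface at z = 0. Lengths are in m, angles in rad, forces in N, time in s.
With the tool pointing down it reaches from about 0.375 to 0.975 m from the base axis. Payload 3.8 kg.
Tool frame: the origin (TCP) lies between the finger pads; the fingertips stand 22 mm ahead of it and the grasp point (between the pads) lies 3 mm ahead of it; z points along the fingers, y is the direction in which the jaws open and shut (so a half turn about z gives the same grasp; the last joint's range is limited). The gripper opens to 85 mm and grips with 20 to 120 N. Pads are 22 mm wide; open, the fingers measure 114 mm over their backs; the gripper's body (76 mm by 85 mm) begins 54 mm behind the grasp point. The pads swing forward as they close: fully open they stand 13 mm farther back than shut.
Start: joints at [1.266, 0.264, 1.604, -0, 1.274, -0.037], TCP at [0.179, 0.651, 0.253] pointing down, gripper open.
Joint ranges: [-2.63, 2.63], [-0.94, 2.18], [0.31, 2.57], [-1.31, 4.45], [0, 2.66], [-2.55, 2.55]. Speed limits (rad/s): [2.57, 2.57, 3.14, 3.14, 3.14, 3.14].

## Interface

Orientations are given as a rotation vector (axis times angle).
In Python, from workcell import * gives the robot as it stands.
- The arm moves only by the tool step_arm, never from a script. Its argument "motion" is a list that holds one entry, the list of rows, each a list of 7 numbers: the finger opening in m, from 0 to 0.0854, then the shift along the world's x, y, z in m, then the turn, a rotation vector about the world's x, y, z in degrees. A call has exactly 8 rows; each row is the pose to reach, as a shift and turn from the pose measured when the call began; what a row does not reach only later rows make up. A row lasts 1/8 s, in which the tool goes at most 62.5 mm and 10.7 degrees, less where a joint would pass 70% of its speed; a pose out of reach is approached as far as the arm can. A call with a gripper value outside its range is refused whole. The fingers move at their own pace and stop on an object; "newtons" is the grip in N (left out, the last holds). Time passes only in rows, so rows that repeat a pose let the fingers close, or fill a call up. It gives the time, the measured TCP pose, the force and the opening at its end, in the units of the state.
- read_state(): the state, without advancing time (a new reading comes with each control period).
- read_camera(name): name is "scene" or "top" or "wrist"; returns (picture, depth): 420x560x3 uint8, blue, green, red; 420x560 float32, m along the optical axis (not along the pixel's ray), 0 where there is no reading.
- get_calibration(name): a dict with "K" (3x3 intrinsics, pixels), "dist_coeffs" ([k1, k2, p1, p2, k3] as OpenCV has them; the pictures are not rectified), "world_from_camera" (4x4, takes a point from camera to world coordinates). Camera axes: x right, y down, z forward; pixel columns grow to the right and rows downward; lengths in m; the calibration is good to about 2 mm. A picture is of the moment at which its call begins: read the wrist's pose just before it. get_calibration takes no time and is no camera call; for the wrist camera it gives the pose at the moment of the call.
- finish_job(): hands the job in, once; it reports no verdict.
Trained networks look in the newest picture that a camera, given by its name, has taken for a name from the list of things; names that differ only in an ending like _2 or _b are one class to them, and where a whole thing is asked for, a point or a joint stands for the part that bears it (a point fixed in the world has none). Each returns a list of dicts, best first, with "score" (0 to 1); they miss things now and then, are a little off and sometimes report something else, mostly with a low value. They report only what shows in the picture. A call takes as long as a camera call.
- spot_in(camera, thing): "xyz" ([x, y, z] in m, in the coordinates of the camera as it stood for that picture, good to about 4 mm: the middle of the surface that is visible of it).
- regions_of(camera, thing): "region" (420x560 bool, what is visible of it).
The state is a dict: "time": time; "q": joint angles; "joint_vel": joint speeds; "joint_torque": joint torques, N m; "tool_pos": TCP position; "tcp_rot": TCP orientation; "wrist_force": force on the tool from outside, world axes, zero at the start; "torque": the same for the moment, N m; "width": opening from 0.0 (shut) to 1.0 (fully open).
Only numpy, scipy, OpenCV 4.12 (cv2) and the standard library are available. Lean on these libraries where they do the work, as an engineer would, in place of code of your own. Each camera call takes 0.05 s, during which the arm holds its last target. There are 200 camera calls.

## Task

Squeeze the orange-handled clip off its stand, let its jaws close on the middle of the top edge of the blue panel standing in the black block, and let go of it. Then take the clip again by its white grip block, not by the handles (squeezing them would drop the panel), and hang it in the steel bath with its hanger bar across both short end walls, the panel hanging free inside. Do not touch the panel with the gripper, and leave the other things where they are.

Things in the scene. Friction and masses are not known exactly. Their poses are not given: they have to be found in the camera images.
- clip_pivot (a point): Sprung clip, jaws down, two orange handles up, 0.12 kg. This point: its pivot, mid-width; z up to the handles, y along pivot and hanger bar, x from fixed to lever side. Steel jaws, 26 mm wide in y, reach 12 to 36 mm below the pivot. Hanger bar at pivot height: flat, 14 mm wide (x), 5 mm thick, sticking out 15 to 62 mm either way along y. It starts shut, the bar resting in the clip stand.
- clip_handles (a point): Midway between the clip's handles, 30 mm above the pivot, axes as clip_pivot. Handles: 24 mm wide in y, 4 mm thick, shut, the tops' outer faces lie 25 mm (fixed, -x) and 30 mm (lever, +x) off, 38 and 34 mm above the pivot. Squeezed together along x (about 9 N) to the stop they are parallel, 34 mm over the outside; jaws then gape 20 mm, evenly either side, and this frame leans 0.2 rad about y.
- clip_grip (a point): Centre of the clip's white grip block, fixed to the clip between the handles: 12 mm in x, 30 mm in y, from 6 to 34 mm above the pivot; 2 mm to -x of the pivot and 20 mm above it, axes as clip_pivot. Its y ends stick out 3 mm beyond the handles, so it can be gripped across y (30 mm), above the hanger bar, without touching them.
- clip_lever (a joint): Opening of the clip in rad: 0 shut and empty, 0.14 shut on the panel (jaws parallel, 5 mm apart, pressing with about 6 N), 0.55 fully open. A spring shuts it.
- panel_center (a point): Centre of the blue test panel: 5 mm thick (x), 60 mm wide (y), 60 mm high (z), 0.06 kg. It starts upright and loose in the slot of the black block; its top edge is 30 mm above this point. With the clip's pivot 22 mm above the top edge (mid-width, clip and panel y axes in line) the jaws hold 14 mm of the panel.
- panel_stand: Fixed black block, 60 x 90 x 28 mm, origin at the centre of its underside; slot along its y axis, 7.5 mm wide, 66 mm long, floor 6 mm above the bench, 22 mm deep.
- clip_stand: Fixed grey stand, base 70 x 124 x 6 mm, origin at the centre of its underside; two posts 46 mm either side in y, 14 mm wide in y, carry the hanger bar 50 mm above the bench between 7 mm high cheeks, 21 mm apart in x. The bar lifts straight out.
- bath: Fixed open steel tank, outside 70 (x) x 94 (y) x 98 mm high, walls and floor 5 mm, origin at the centre of its underside, empty. The hanger bar lies along the tank's y axis (either way round), on the rims of its two end walls, 98 mm above the bench; the pivot is then 100.5 mm above the bench. Inside 60 x 84 mm.
- petri_dish: Loose bystander: petri dish, 63 mm across, 16 mm high; origin under its centre. Leave it.
- red_marker: Loose bystander: red marker lying down, 18 x 142 x 16 mm; origin under its centre. Leave it.

How it is judged:
By the outcome, as a careful person would: the job done as asked, in the order asked, and still so for the second after the job is handed in, with the robot touching nothing.
It also fails if it takes over 62 s, if anything falls off the work surface, if the arm or the gripper's body presses on something with over 40 N, if the wrist force passes 120 N, or if a joint passes its speed limit or range.

## Working session

There is one attempt and no reset: what is moved stays moved. The work goes in short steps, Python scripts to look and compute and a tool call to move; the robot and the scene stay as the last step left them, time stands still between calls to the robot, and variables do not carry over. Pictures are saved under pics/ and viewed, on a budget of 10 in all, crops included, one or two more only if the job needs it, and the job is handed in when it is done.

Besides the shell and the picture viewer there is one more tool, called after "Request:" by a JSON object that holds its "fn" and its "kwargs", one argument or row to a line. step_arm: Moves the arm, as the interface text tells. Its arguments: {"type":"object","properties":{"motion":{"type":"array"},"newtons":{"type":"number"}},"required":["motion"]}

```bash
mkdir -p pics; ls; cat > h.py <<'E'
from workcell import *
import numpy as np, cv2
from scipy.spatial.transform import Rotation as R
def look(cam):
    c=get_calibration(cam); p,d=read_camera(cam); return p,d,c
def cloud(d,c,mask=None):
    K=np.array(c["K"]);T=np.array(c["world_from_camera"])
    m=(d>0) if mask is None else (d>0)&mask
    v,u=np.nonzero(m)
    n=cv2.undistortPoints(np.stack([u,v],1).astype(float)[:,None],K,np.array(c["dist_coeffs"]))[:,0]
    z=d[m]; P=np.c_[n*z[:,None],z]
    return P@T[:3,:3].T+T[:3,3]
def toworld(c,x):
    T=np.array(c["world_from_camera"]);return T[:3,:3]@np.array(x)+T[:3,3]
E
python3 - <<'E'
from h import *
s=read_state();print(s["time"],np.round(s["tool_pos"],3),np.round(s["tcp_rot"],3),s["width"])
ims=[]
for cam in ["scene","top"]:
    p,d,c=look(cam);cv2.imwrite(f"pics/{cam}0.png",p)
    print(cam,np.round(c["world_from_camera"],3).tolist())
    for t in ["clip_pivot","panel_center","panel_stand","clip_stand","bath","petri_dish","red_marker"]:
        rs=regions_of(cam,t)
        for r in rs[:2]:
            m=r["region"]; P=cloud(d,c,m)
            if len(P)==0: continue
            v,u=np.nonzero(m)
            q=P[:,:2].astype(np.float32)
            print(t,round(r["score"],2),len(P),"px",int(u.mean()),int(v.mean()),"med",np.round(np.median(P,0),3),"lo",np.round(np.percentile(P,2,axis=0),3),"hi",np.round(np.percentile(P,98,axis=0),3),"rect",[np.round(a,3) for a in cv2.minAreaRect(q)])
print(read_state()["time"])
E
```

```text
pics
0.0 [0.178 0.65  0.252] [-0.419 -3.113  0.004] 1.0017044352161197
scene [[-0.997, 0.049, -0.059, 0.654], [0.077, 0.623, -0.778, 1.187], [-0.001, -0.781, -0.625, 1.027], [0.0, 0.0, 0.0, 1.0]]
clip_pivot 0.62 466 px 328 265 med [0.444 0.252 0.056] lo [0.421 0.192 0.005] hi [0.472 0.3   0.088] rect [array([0.447, 0.219]), array([0.173, 0.056]), np.float64(88.768)]
panel_center 0.42 48 px 288 205 med [ 0.52  -0.013  0.049] lo [ 0.512 -0.035  0.032] hi [0.53  0.006 0.064] rect [array([ 0.52 , -0.014]), array([0.046, 0.004]), np.float64(65.075)]
panel_stand 0.97 372 px 289 216 med [0.516 0.003 0.013] lo [ 0.482 -0.052 -0.003] hi [0.556 0.024 0.028] rect [array([ 0.517, -0.023]), array([0.106, 0.06 ]), np.float64(64.926)]
panel_stand 0.49 502 px 329 264 med [0.443 0.249 0.055] lo [ 0.414  0.143 -0.004] hi [0.472 0.299 0.088] rect [array([0.44 , 0.218]), array([0.169, 0.067]), np.float64(79.551)]
bath 0.72 990 px 296 166 med [ 0.477 -0.169  0.06 ] lo [ 0.434 -0.257  0.002] hi [ 0.52  -0.15   0.096] rect [array([ 0.475, -0.204]), array([0.107, 0.075]), np.float64(72.558)]
bath 0.69 480 p
[... 1537 characters left out ...]
858 px 184 253 med [0.436 0.234 0.006] lo [ 0.398  0.185 -0.002] hi [0.491 0.294 0.059] rect [array([0.443, 0.243]), array([0.074, 0.129]), np.float64(25.028)]
bath 0.8 1315 px 353 239 med [ 0.48  -0.213  0.03 ] lo [ 0.43  -0.257 -0.002] hi [ 0.515 -0.158  0.1  ] rect [array([ 0.483, -0.218]), array([0.109, 0.098]), np.float64(73.249)]
petri_dish 0.74 314 px 158 175 med [0.659 0.324 0.006] lo [ 0.633  0.298 -0.001] hi [0.685 0.35  0.018] rect [array([0.66 , 0.325]), array([0.061, 0.052]), np.float64(46.689)]
red_marker 0.76 250 px 409 204 med [ 0.577 -0.371  0.014] lo [ 0.57  -0.439  0.006] hi [ 0.585 -0.309  0.02 ] rect [array([ 0.578, -0.376]), array([0.016, 0.138]), np.float64(1.894)]
0.8
```

```bash
python3 - <<'E'
import cv2,numpy as np
a=cv2.imread("pics/top0.png")[150:290,130:400]; b=cv2.imread("pics/scene0.png")[130:330,210:400]
a=cv2.resize(a,None,fx=2.9,fy=2.9,interpolation=cv2.INTER_CUBIC)[:, :790]
cv2.imwrite("pics/v1.png",a)
b=cv2.resize(b,None,fx=3,fy=3,interpolation=cv2.INTER_CUBIC);cv2.imwrite("pics/v2.png",b)
E
```

```text
(no output)
```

View pics/v1.png

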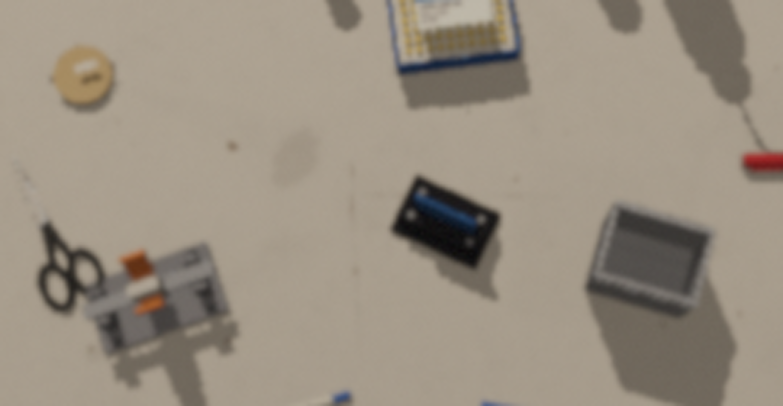

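View pics/v2.png

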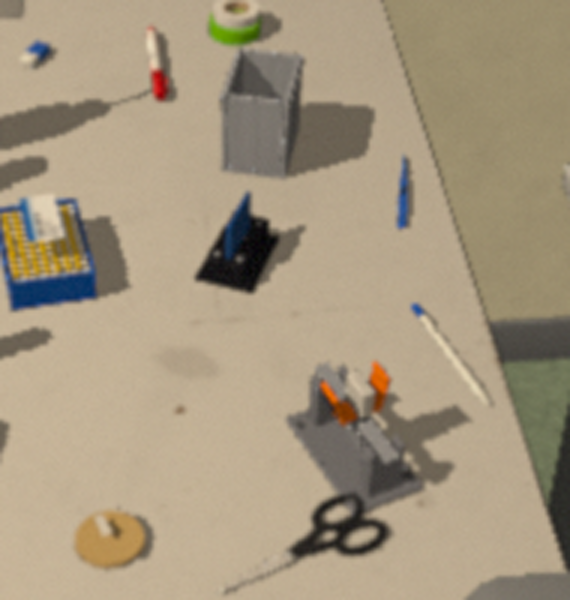

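```bash
python3 - <<'E'
from h import *
s=read_state();c=get_calibration("wrist");T=np.eye(4);T[:3,:3]=R.from_rotvec(s["tcp_rot"]).as_matrix();T[:3,3]=s["tool_pos"]
print(np.round(np.linalg.inv(T)@np.array(c["world_from_camera"]),3));print(np.round(c["K"],0).tolist());print(T.round(3))
E
```

```text
[[ 0.    -0.948 -0.319  0.081]
 [ 1.     0.     0.    -0.001]
 [ 0.    -0.319  0.948 -0.12 ]
 [ 0.     0.     0.     1.   ]]
[[366.0, 0.0, 277.0], [0.0, 366.0, 207.0], [0.0, 0.0, 1.0]]
[[-0.964  0.265  0.     0.179]
 [ 0.265  0.964  0.     0.651]
 [-0.     0.    -1.     0.253]
 [ 0.     0.     0.     1.   ]]
```

Request:
{"fn": "step_arm", "kwargs": {
  "motion": [
    [[0.085, 0.04, -0.06, 0, 0, 0, -8], [0.085, 0.08, -0.12, 0, 0, 0, -16], [0.085, 0.12, -0.18, 0, 0, 0, -24], [0.085, 0.16, -0.24, -0.01, 0, 0, -32], [0.085, 0.2, -0.3, -0.02, 0, 0, -40], [0.085, 0.235, -0.355, -0.035, 0, 0, -48], [0.085, 0.266, -0.407, -0.05, 0, 0, -51], [0.085, 0.266, -0.407, -0.05, 0, 0, -51]]
  ]
}}

```text
time: 1.8
tool_pos: [0.4455, 0.242, 0.2033]
tcp_rot: [1.72, 2.628, 0.001]
wrist_force: [0.3, 1.0, -0.1]
width: 0.994
```

```bash
python3 - <<'E'
from h import *
s=read_state()
p,d,c=look("wrist");cv2.imwrite("pics/w1.png",p);np.save("w1d.npy",d)
import pickle;pickle.dump(c,open("w1c.pkl","wb"))
for t in ["clip_pivot","clip_handles","clip_grip","clip_stand"]:
    for r in spot_in("wrist",t)[:2]: print(t,round(r["score"],2),toworld(c,r["xyz"]).round(4))
P=cloud(d,c);m=d>0
hsv=cv2.cvtColor(p,cv2.COLOR_BGR2HSV)[m]
Z=P[:,2]
def rep(n,k):
    q=P[k];r=cv2.minAreaRect(q[:,:2].astype(np.float32));print(n,len(q),q.mean(0).round(4),"z",np.percentile(q[:,2],[2,98]).round(4),np.round(r[0],4),np.round(r[1],4),round(r[2],1))
org=(hsv[:,0]<20)&(hsv[:,1]>150)&(hsv[:,2]>90)&(Z>.05)&(Z<.11)
mid=np.array([.445,.243])
v=np.array([np.cos(np.radians(23)),np.sin(np.radians(23))])
sx=(P[:,:2]-mid)@v
rep("org+",org&(sx>0)&(Z>.08));rep("org-",org&(sx<0)&(Z>.08))
near=np.linalg.norm(P[:,:2]-mid,axis=1)<.09
for lo,hi in [(.048,.053),(.053,.06),(.06,.08),(.08,.1),(0.003,.01)]:
    k=near&(Z>lo)&(Z<hi)&~org
    if k.sum()>5: rep((lo,hi),k)
E
```

```text
clip_pivot 0.82 [0.4401 0.2453 0.0605]
clip_handles 0.96 [0.4413 0.2497 0.0558]
clip_grip 0.18 [0.4397 0.2472 0.0548]
clip_stand 0.68 [0.4378 0.2591 0.0049]
org+ 213 [0.471  0.2525 0.0885] z [0.0867 0.0899] [0.471  0.2523] [0.0052 0.0234] 20.6
org- 283 [0.4252 0.236  0.0904] z [0.0804 0.0931] [0.4254 0.2351] [0.0052 0.0243] 19.8
(0.048, 0.053) 383 [0.4437 0.2472 0.0499] z [0.0481 0.0529] [0.4449 0.2435] [0.0335 0.1215] 20.7
(0.053, 0.06) 2691 [0.4431 0.25   0.0552] z [0.0533 0.0589] [0.4452 0.2428] [0.0379 0.1237] 17.8
(0.06, 0.08) 688 [0.4517 0.2492 0.0695] z [0.0604 0.0795] [0.4467 0.2452] [0.0499 0.0273] 20.6
(0.08, 0.1) 931 [0.4452 0.2444 0.0859] z [0.0806 0.0914] [0.4476 0.2439] [0.055  0.0302] 20.3
(0.003, 0.01) 6482 [0.4439 0.2682 0.0059] z [0.0039 0.0084] [0.4561 0.2619] [0.1042 0.1485] 20.7
```

View pics/w1.png

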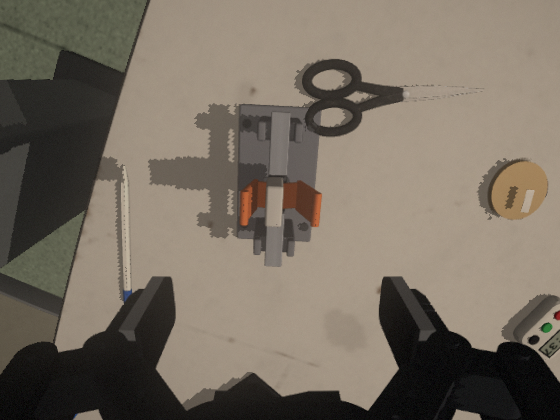

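Request:
{"fn": "step_arm", "kwargs": {
  "motion": [
    [[0.085, 0.0015, 0.0015, -0.03, 0, 0, -3.3], [0.085, 0.0015, 0.0015, -0.07, 0, 0, -3.3], [0.085, 0.0015, 0.0015, -0.105, 0, 0, -3.3], [0.085, 0.0015, 0.0015, -0.12, 0, 0, -3.3], [0.085, 0.0015, 0.0015, -0.12, 0, 0, -3.3], [0.07, 0.0015, 0.0015, -0.12, 0, 0, -3.3], [0.06, 0.0015, 0.0015, -0.12, 0, 0, -3.3], [0.056, 0.0015, 0.0015, -0.12, 0, 0, -3.3]]
  ],
  "newtons": 30
}}

```text
time: 3.05
tool_pos: [0.4468, 0.2459, 0.0847]
tcp_rot: [1.795, 2.578, 0.004]
wrist_force: [0.3, 0.4, 0.2]
width: 0.657
```

Request:
{"fn": "step_arm", "kwargs": {
  "motion": [
    [[0.05, 0, 0, 0, 0, 0, 0], [0.044, 0, 0, 0, 0, 0, 0], [0.038, 0, 0, 0, 0, 0, 0], [0.032, 0, 0, 0, 0, 0, 0], [0.03, 0, 0, 0, 0, 0, 0], [0.03, 0, 0, 0, 0, 0, 0], [0.03, 0, 0, 0, 0, 0, 0], [0.03, 0, 0, 0, 0, 0, 0]]
  ],
  "newtons": 30
}}

```text
time: 4.05
tool_pos: [0.4465, 0.246, 0.0885]
tcp_rot: [-1.796, -2.577, -0.002]
wrist_force: [-11.2, -4.3, 27.2]
width: 0.393
```

Request:
{"fn": "step_arm", "kwargs": {
  "motion": [
    [[0.03, 0, 0, 0.005, 0, 0, 0], [0.03, 0, 0, 0.015, 0, 0, 0], [0.03, 0, 0, 0.03, 0, 0, 0], [0.03, 0, 0, 0.05, 0, 0, 0], [0.03, 0, 0, 0.075, 0, 0, 0], [0.03, 0, 0, 0.1, 0, 0, 0], [0.03, 0, 0, 0.1, 0, 0, 0], [0.03, 0, 0, 0.1, 0, 0, 0]]
  ]
}}

```text
time: 5.05
tool_pos: [0.4461, 0.2458, 0.1879]
tcp_rot: [-1.796, -2.576, -0.001]
wrist_force: [0.4, 0.1, -1.9]
width: 0.385
```

```bash
python3 - <<'E'
from h import *
import pickle
s=read_state();print(s["time"],np.round(s["tool_pos"],4),np.round(s["tcp_rot"],4),np.round(s["wrist_force"],1),s["width"])
p,d,c=look("wrist");cv2.imwrite("pics/w2.png",p)
s=read_state();print(np.round(s["tool_pos"],4),np.round(s["q"],3))
T=np.eye(4);T[:3,:3]=R.from_rotvec(s["tcp_rot"]).as_matrix();T[:3,3]=s["tool_pos"]
P=cloud(d,c);m=d>0;L=(P-T[:3,3])@T[:3,:3]
np.savez("w2.npz",d=d,p=p,L=L)
for t in ["clip_pivot","clip_handles","clip_grip"]:
    for r in spot_in("wrist",t)[:1]: print(t,round(r["score"],2),((toworld(c,r["xyz"])-T[:3,3])@T[:3,:3]).round(4))
# bar: points in tool frame far out in tool x, z 15..50
for x0,x1 in [(-.065,-.02),(.02,.065),(.05,.065),(.015,.03)]:
    k=(L[:,0]>x0)&(L[:,0]<x1)&(abs(L[:,1])<.015)&(L[:,2]>.015)&(L[:,2]<.06)
    q=L[k]
    if len(q): print(x0,len(q),q.mean(0).round(4),np.percentile(q,[2,98],axis=0).round(4).tolist(),"slope dz/dy",np.polyfit(q[:,1],q[:,2],1).round(3),"dy/dx",np.polyfit(q[:,0],q[:,1],1).round(3),"dz/dx",np.polyfit(q[:,0],q[:,2],1).round(3))
p,d,c=look("top");P=cloud(d,c)
E
```

```text
5.05 [0.4461 0.2458 0.1879] [-1.7961e+00 -2.5762e+00 -1.0000e-03] [ 0.4  0.1 -1.9] 0.3851970038071675
[0.4457 0.2456 0.1873] [4.540e-01 2.000e-03 2.025e+00 1.000e-03 1.115e+00 1.000e-01]
clip_pivot 0.72 [ 0.0044 -0.0035  0.0231]
clip_handles 0.94 [ 0.0066 -0.0018  0.029 ]
clip_grip 0.88 [ 0.0082 -0.0018  0.0249]
-0.065 1157 [-0.0491 -0.0002  0.0325] [[-0.0637, -0.0061, 0.0306], [-0.0251, 0.0079, 0.0346]] slope dz/dy [0.154 0.032] dy/dx [-0.172 -0.009] dz/dx [-0.03   0.031]
0.02 2890 [0.0407 0.0009 0.0327] [[0.0209, -0.0059, 0.0307], [0.059, 0.0077, 0.0349]] slope dz/dy [0.159 0.033] dy/dx [0.001 0.001] dz/dx [0.008 0.032]
0.05 779 [0.0549 0.0008 0.0329] [[0.0502, -0.0062, 0.0307], [0.0593, 0.0079, 0.0356]] slope dz/dy [0.153 0.033] dy/dx [-0.014  0.002] dz/dx [0.059 0.03 ]
0.015 996 [0.0226 0.0008 0.0327] [[0.0153, -0.0061, 0.0307], [0.0297, 0.0078, 0.0348]] slope dz/dy [0.156 0.033] dy/dx [-0.008  0.001] dz/dx [-0.013  0.033]
```

View pics/w2.png

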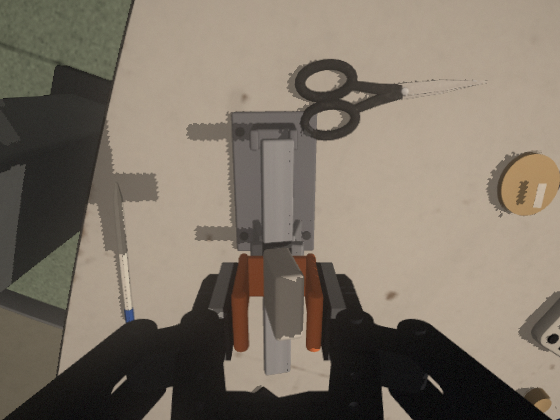

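Request:
{"fn": "step_arm", "kwargs": {
  "motion": [
    [[0.03, 0.005, -0.03, 0.012, 0, 0, -6], [0.03, 0.01, -0.08, 0.012, 0, 0, -13], [0.03, 0.015, -0.13, 0.012, 0, 0, -20], [0.03, 0.02, -0.19, 0.012, 0, 0, -27], [0.03, 0.025, -0.25, 0.012, 0, 0, -34], [0.03, 0.03, -0.3, 0.012, 0, 0, -41], [0.03, 0.037, -0.335, 0.012, 0, 0, -45], [0.03, 0.037, -0.343, 0.012, 0, 0, -46]]
  ]
}}

```text
time: 6.3
tool_pos: [0.4829, -0.0992, 0.1989]
tcp_rot: [-2.662, -1.664, 0.0]
wrist_force: [-0.1, 1.2, -0.9]
width: 0.39
```

```bash
cat > m.py <<'E'
from h import *
def tool():
    s=read_state();T=np.eye(4);T[:3,:3]=R.from_rotvec(s["tcp_rot"]).as_matrix();T[:3,3]=s["tool_pos"];return s,T
def yang(T): return np.degrees(np.arctan2(T[1,1],T[0,1]))
def rect(q):
    r=cv2.minAreaRect(q[:,:2].astype(np.float32));return np.round(r[0],4),np.round(r[1],4),round(r[2],2)
E
python3 - <<'E'
from m import *
s,T=tool();print(s["time"],T[:3,3].round(4),yang(T),np.round(s["wrist_force"],1),s["width"])
p,d,c=look("wrist");cv2.imwrite("pics/w3.png",p)
s,T=tool();P=cloud(d,c);m=d>0;L=(P-T[:3,3])@T[:3,:3]
hsv=cv2.cvtColor(p,cv2.COLOR_BGR2HSV)[m]
bar=(abs(L[:,1])<.012)&(L[:,2]>.025)&(L[:,2]<.04)&(abs(L[:,0])<.075)&((L[:,0]>.02)|(L[:,0]<-.02))
q=L[bar];print("bar",len(q),np.percentile(q,[.5,50,99.5],axis=0).round(4).tolist())
pan=(hsv[:,0]>90)&(hsv[:,0]<130)&(hsv[:,1]>110)&(P[:,2]>.03)&(P[:,2]<.08)&(abs(P[:,0]-.517)<.06)&(abs(P[:,1]+.025)<.06)
q=P[pan];print("panel",len(q),np.percentile(q,[1,50,99],axis=0).round(4).tolist())
t=q[q[:,2]>.061];print("top",len(t),t.mean(0).round(4),rect(t),"z",np.percentile(t[:,2],[5,50,95]).round(4))
stn=(abs(P[:,2]-.028)<.004)&(abs(P[:,0]-.517)<.07)&(abs(P[:,1]+.025)<.07)&(hsv[:,2]<90)
print("stand",stn.sum(),rect(P[stn]))
bl=(P[:,2]<.101)&(P[:,2]>.094)&(np.hypot(P[:,0]-.48,P[:,1]+.21)<.08);print("bathrim",bl.sum(), rect(P[bl]) if bl.sum()>9 else "")
E
```

```text
6.3 [ 0.4829 -0.0992  0.1989] -25.976637014969217 [-0.1  1.2 -0.9] 0.3896456398960375
bar 4065 [[-0.0634, -0.0058, 0.0308], [0.0331, 0.0007, 0.0331], [0.0597, 0.0085, 0.0361]]
panel 528 [[0.5072, -0.0509, 0.0638], [0.5195, -0.0252, 0.0657], [0.532, 0.0005, 0.0672]]
top 528 [ 0.5196 -0.0255  0.0656] (array([ 0.5199, -0.0248]), array([0.0582, 0.0042]), 65.0) z [0.0644 0.0657 0.0668]
stand 4596 (array([ 0.519 , -0.0257]), array([0.082 , 0.0397]), 65.06)
bathrim 751 (array([ 0.4769, -0.2069]), array([0.1084, 0.0592]), 52.12)
```

View pics/w3.png

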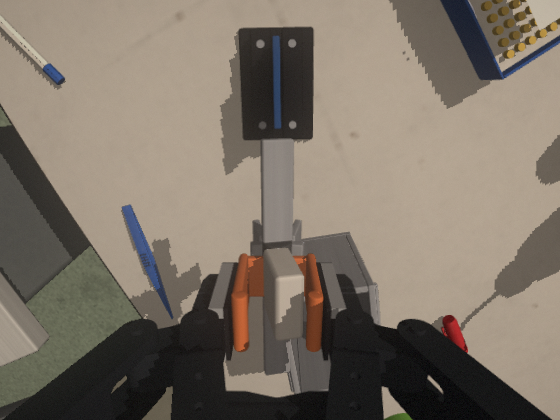

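Request:
{"fn": "step_arm", "kwargs": {
  "motion": [
    [[0.03, 0.01, 0.02, 0, 0, 0, 1], [0.03, 0.025, 0.05, 0, 0, 0, 1], [0.03, 0.0368, 0.0762, 0, 0, 0, 1], [0.03, 0.0368, 0.0762, -0.01, 0, 0, 1], [0.03, 0.0368, 0.0762, -0.025, 0, 0, 1], [0.03, 0.0368, 0.0762, -0.035, 0, 0, 1], [0.03, 0.0368, 0.0762, -0.035, 0, 0, 1], [0.03, 0.0368, 0.0762, -0.035, 0, 0, 1]]
  ]
}}

```text
time: 7.35
tool_pos: [0.5194, -0.0232, 0.1638]
tcp_rot: [-2.647, -1.687, 0.001]
wrist_force: [-0.7, -0.5, -1.7]
width: 0.384
```

```bash
cat > chk.py <<'E'
from m import *
s,T=tool();print(s["time"],T[:3,3].round(4),yang(T),np.round(s["wrist_force"],1),s["width"])
Ts=[T[:3,3]]
p,d,c=look("scene");s,T=tool();Ts.append(T[:3,3]);cv2.imwrite("pics/s4.png",p)
p,d,c=look("wrist");s,T=tool();Ts.append(T[:3,3]);cv2.imwrite("pics/w4.png",p)
print(np.round(Ts,4).tolist())
P=cloud(d,c);m=d>0
hsv=cv2.cvtColor(p,cv2.COLOR_BGR2HSV)[m]
stn=(abs(P[:,2]-.028)<.004)&(abs(P[:,0]-.519)<.07)&(abs(P[:,1]+.025)<.07)&(hsv[:,2]<90)
print("stand",stn.sum(),rect(P[stn]))
pan=(hsv[:,0]>90)&(hsv[:,0]<130)&(hsv[:,1]>110)&(P[:,2]>.05)&(P[:,2]<.08)&(abs(P[:,0]-.52)<.05)&(abs(P[:,1]+.025)<.05)
print("panel",pan.sum(),rect(P[pan]) if pan.sum()>9 else "")
L=(P-T[:3,3])@T[:3,:3]
bar=(abs(L[:,1])<.012)&(L[:,2]>.025)&(L[:,2]<.04)&(abs(L[:,0])<.075)&((L[:,0]>.02)|(L[:,0]<-.02))
q=P[bar];print("bar world",rect(q),q[:,2].mean())
E
python3 chk.py
```

```text
7.35 [ 0.5194 -0.0232  0.1638] -24.981395406867396 [-0.7 -0.5 -1.7] 0.38390983742675966
[[0.5194, -0.0232, 0.1638], [0.5197, -0.0231, 0.1642], [0.5199, -0.0231, 0.1644]]
stand 1545 (array([ 0.5216, -0.0203]), array([0.0705, 0.0396]), 64.91)
panel 0 
bar world (array([ 0.5195, -0.0255]), array([0.1246, 0.0146]), 65.08) 0.1309925145131748
```

Request:
{"fn": "step_arm", "kwargs": {
  "motion": [
    [[0.03, 0, 0, -0.012, 0, 0, 0], [0.03, 0, 0, -0.024, 0, 0, 0], [0.03, 0, 0, -0.033, 0, 0, 0], [0.03, 0, 0, -0.0385, 0, 0, 0], [0.03, 0, 0, -0.0405, 0, 0, 0], [0.03, 0, 0, -0.0405, 0, 0, 0], [0.03, 0, 0, -0.0405, 0, 0, 0], [0.03, 0, 0, -0.0405, 0, 0, 0]]
  ]
}}

```text
time: 8.45
tool_pos: [0.5202, -0.0231, 0.1243]
tcp_rot: [-2.648, -1.688, -0.001]
wrist_force: [-0.6, 0.3, -1.0]
width: 0.388
```

```bash
python3 chk.py; python3 -c "
import cv2
a=cv2.imread('pics/s4.png')[140:260,220:360];cv2.imwrite('pics/v4.png',cv2.resize(a,None,fx=5,fy=5,interpolation=cv2.INTER_CUBIC))"
```

```text
8.45 [ 0.5202 -0.0231  0.1243] -24.965995047921716 [-0.6  0.3 -1. ] 0.3881153075675821
[[0.5202, -0.0231, 0.1243], [0.5201, -0.0231, 0.1242], [0.52, -0.0231, 0.1242]]
stand 2090 (array([ 0.523 , -0.0174]), array([0.0641, 0.0397]), 64.96)
panel 0 
bar world (array([ 0.5199, -0.0255]), array([0.1247, 0.0146]), 65.09) 0.09101705740224825
```

View pics/v4.png

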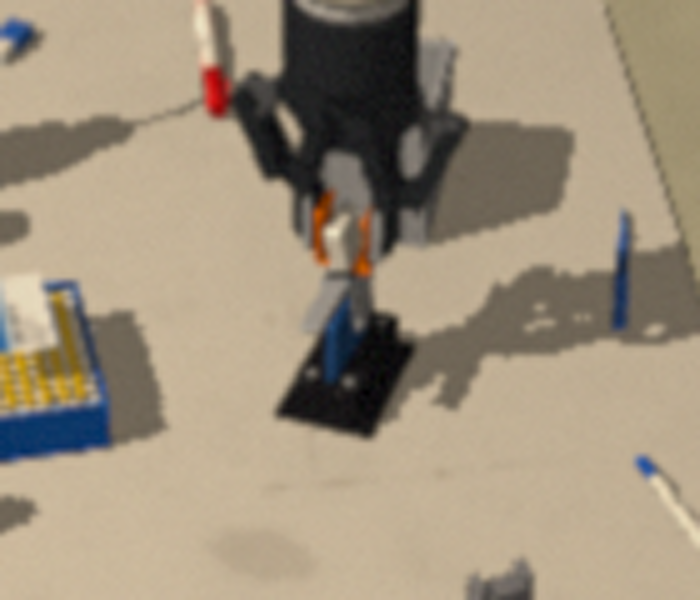

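Request:
{"fn": "step_arm", "kwargs": {
  "motion": [
    [[0.036, 0, 0, -0.0012, 0, 0, 0], [0.039, 0, 0, -0.002, 0, 0, 0], [0.042, 0, 0, -0.0028, 0, 0, 0], [0.045, 0, 0, -0.0034, 0, 0, 0], [0.048, 0, 0, -0.004, 0, 0, 0], [0.051, 0, 0, -0.0044, 0, 0, 0], [0.054, 0, 0, -0.0044, 0, 0, 0], [0.06, 0, 0, -0.0044, 0, 0, 0]]
  ]
}}

```text
time: 9.55
tool_pos: [0.5202, -0.0231, 0.12]
tcp_rot: [-2.648, -1.688, -0.001]
wrist_force: [0.3, -0.9, 0.7]
width: 0.703
```

```bash
python3 chk.py
```

```text
9.55 [ 0.5202 -0.0231  0.12  ] -24.96583280375807 [ 0.3 -0.9  0.7] 0.703426276357086
[[0.5202, -0.0231, 0.12], [0.5202, -0.0231, 0.1199], [0.5201, -0.0231, 0.1199]]
stand 2679 (array([ 0.5229, -0.0178]), array([0.0646, 0.0397]), 65.05)
panel 0 
bar world (array([ 0.5197, -0.0256]), array([0.125 , 0.0143]), 65.14) 0.09340760522306951
```

Request:
{"fn": "step_arm", "kwargs": {
  "motion": [
    [[0.085, 0, 0, 0, 0, 0, 0], [0.085, 0, 0, 0, 0, 0, 0], [0.085, 0, 0, 0.02, 0, 0, 0], [0.085, 0, 0, 0.05, 0, 0, 0], [0.085, 0, 0, 0.09, 0, 0, 0], [0.085, 0, 0, 0.1, 0, 0, 10], [0.085, 0, 0, 0.1, 0, 0, 20], [0.085, 0, 0, 0.1, 0, 0, 30]]
  ]
}}

```text
time: 10.65
tool_pos: [0.5203, -0.0231, 0.2204]
tcp_rot: [-2.115, -2.322, -0.002]
wrist_force: [-0.2, -0.3, -0.1]
width: 0.998
```

Request:
{"fn": "step_arm", "kwargs": {
  "motion": [
    [[0.085, 0, 0, 0, 0, 0, 10], [0.085, 0, 0, 0, 0, 0, 20], [0.085, 0, 0, 0, 0, 0, 30], [0.085, 0, 0, 0, 0, 0, 40], [0.085, 0, 0, 0, 0, 0, 50], [0.085, 0, 0, 0, 0, 0, 60], [0.085, 0, 0, 0, 0, 0, 60], [0.085, 0, 0, 0, 0, 0, 60]]
  ]
}}

```text
time: 11.65
tool_pos: [0.5203, -0.0231, 0.2203]
tcp_rot: [-0.674, -3.067, -0.001]
wrist_force: [0.2, -0.4, -0.3]
width: 0.994
```

```bash
python3 - <<'E'
from m import *
s,T=tool();print(s["time"],T[:3,3].round(4),yang(T),np.round(s["wrist_force"],1),s["width"])
p,d,c=look("wrist");cv2.imwrite("pics/w5.png",p)
s,T=tool();print(T[:3,3].round(4))
P=cloud(d,c);m=d>0;hsv=cv2.cvtColor(p,cv2.COLOR_BGR2HSV)[m]
a=np.radians(-25);ex=np.array([np.cos(a),np.sin(a)]);ey=np.array([-np.sin(a),np.cos(a)])
o=np.array([.5197,-.0256]);D=P[:,:2]-o;C=np.c_[D@ex,D@ey,P[:,2]]
near=(abs(C[:,0])<.05)&(abs(C[:,1])<.075)
org=near&(hsv[:,0]<20)&(hsv[:,1]>150)&(P[:,2]>.1)
st=lambda n,k: print(n,k.sum(),np.percentile(C[k],[1,50,99],axis=0).round(4).tolist(),rect(P[k]))
st("org+",org&(C[:,0]>.01)&(C[:,2]>.115));st("org-",org&(C[:,0]<-.01)&(C[:,2]>.115))
st("grip top",near&(abs(C[:,0])<.012)&(C[:,2]>.117)&~org)
st("bar",near&(abs(C[:,1])>.02)&(abs(C[:,0])<.012)&(abs(C[:,2]-.093)<.006)&~org)
pan=near&(hsv[:,0]>90)&(hsv[:,0]<130)&(hsv[:,1]>110)&(P[:,2]>.035);st("panel",pan)
for r in spot_in("wrist","clip_grip")[:2]: print(round(r["score"],2),toworld(c,r["xyz"]).round(4))
E
```

```text
11.65 [ 0.5203 -0.0231  0.2203] 65.20107016155838 [ 0.2 -0.4 -0.3] 0.9937470620825279
[ 0.5202 -0.0231  0.2203]
org+ 219 [[0.0193, -0.0109, 0.1293], [0.0213, -0.0001, 0.1308], [0.0237, 0.0119, 0.1322]] (array([ 0.544 , -0.0179]), array([0.0568, 0.0071]), 74.34)
org- 364 [[-0.0252, -0.0597, 0.1286], [-0.0229, -0.0001, 0.1306], [-0.0114, 0.0118, 0.2681]] (array([ 0.5043, -0.0161]), array([0.1389, 0.0147]), 65.09)
grip top 27919 [[-0.0119, -0.0687, 0.124], [-0.0094, -0.0008, 0.2638], [0.0095, 0.0723, 0.2824]] (array([ 0.5202, -0.0244]), array([0.1474, 0.024 ]), 64.99)
bar 2322 [[-0.0074, -0.0603, 0.0899], [-0.001, 0.0203, 0.0933], [0.0065, 0.0613, 0.0948]] (array([ 0.5195, -0.0249]), array([0.1237, 0.0148]), 65.45)
panel 166 [[-0.0171, 0.0144, 0.065], [-0.0111, 0.0626, 0.2711], [0.0087, 0.0739, 0.2845]] (array([ 0.5171, -0.0157]), array([0.1311, 0.028 ]), 58.34)
0.8 [ 0.5169 -0.026   0.1023]
```

View pics/w5.png

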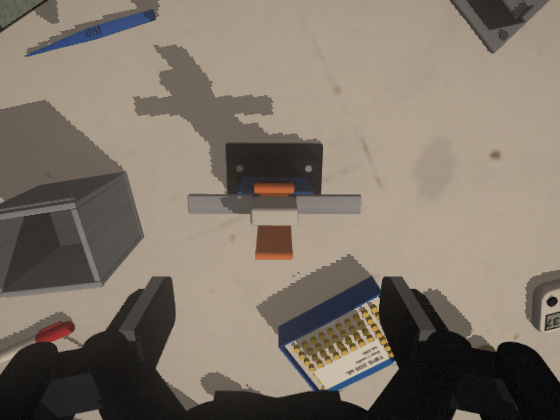

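Request:
{"fn": "step_arm", "kwargs": {
  "motion": [
    [[0.085, -0.0025, -0.0019, -0.02, 0, 0, 0], [0.085, -0.0025, -0.0019, -0.05, 0, 0, 0], [0.085, -0.0025, -0.0019, -0.075, 0, 0, 0], [0.085, -0.0025, -0.0019, -0.092, 0, 0, 0], [0.085, -0.0025, -0.0019, -0.1, 0, 0, 0], [0.06, -0.0025, -0.0019, -0.1013, 0, 0, 0], [0.045, -0.0025, -0.0019, -0.1013, 0, 0, 0], [0.038, -0.0025, -0.0019, -0.1013, 0, 0, 0]]
  ],
  "newtons": 40
}}

```text
time: 12.75
tool_pos: [0.5185, -0.0251, 0.12]
tcp_rot: [0.673, 3.068, 0.001]
wrist_force: [-0.2, -1.6, -0.7]
width: 0.442
```

Request:
{"fn": "step_arm", "kwargs": {
  "motion": [
    [[0.034, 0, 0, 0, 0, 0, 0], [0.031, 0, 0, 0, 0, 0, 0], [0.028, 0, 0, 0, 0, 0, 0], [0.026, 0, 0, 0, 0, 0, 0], [0.025, 0, 0, 0, 0, 0, 0], [0.025, 0, 0, 0, 0, 0, 0], [0.025, 0, 0, 0, 0, 0, 0], [0.025, 0, 0, 0, 0, 0, 0]]
  ],
  "newtons": 40
}}

```text
time: 13.75
tool_pos: [0.5189, -0.025, 0.1204]
tcp_rot: [0.673, 3.067, 0.002]
wrist_force: [-0.6, 0.8, 4.5]
width: 0.343
```

```bash
python3 chk.py
```

```text
13.75 [ 0.5189 -0.025   0.1204] 65.25181891107727 [-0.6  0.8  4.5] 0.34251104600932264
[[0.5189, -0.025, 0.1204], [0.5189, -0.025, 0.1204], [0.5189, -0.025, 0.1204]]
stand 4369 (array([ 0.5186, -0.0256]), array([0.0819, 0.0393]), 64.93)
panel 255 (array([ 0.5198, -0.0246]), array([0.0585, 0.0052]), 64.94)
bar world (array([0., 0.]), array([0., 0.]), 0.0) nanchk.py:15: RuntimeWarning: Mean of empty slice.
  q=P[bar];print("bar world",rect(q),q[:,2].mean())
  ret = ret.dtype.type(ret / rcount)
```

Request:
{"fn": "step_arm", "kwargs": {
  "motion": [
    [[0.025, 0, 0, 0.005, 0, 0, 0], [0.025, 0, 0, 0.015, 0, 0, 0], [0.025, 0, 0, 0.03, 0, 0, 0], [0.025, 0, 0, 0.05, 0, 0, 0], [0.025, 0, 0, 0.075, 0, 0, 0], [0.025, 0, 0, 0.1, 0, 0, 0], [0.025, 0, 0, 0.125, 0, 0, 0], [0.025, 0, 0, 0.13, 0, 0, 0]]
  ]
}}

```text
time: 14.85
tool_pos: [0.5203, -0.0252, 0.2534]
tcp_rot: [0.672, 3.062, 0.002]
wrist_force: [0.0, -1.0, -1.3]
width: 0.341
```

```bash
cat > chk2.py <<'E'
from m import *
s,T=tool();print(s["time"],T[:3,3].round(4),yang(T),np.round(s["wrist_force"],1),s["width"])
p,d,c=look("wrist");cv2.imwrite("pics/w6.png",p)
s,T=tool();print(T[:3,3].round(4))
P=cloud(d,c);m=d>0;hsv=cv2.cvtColor(p,cv2.COLOR_BGR2HSV)[m];L=(P-T[:3,3])@T[:3,:3]
st=lambda n,k: print(n,k.sum(),np.percentile(L[k],[1,50,99],axis=0).round(4).tolist(),rect(L[k]))
bar=(abs(L[:,0])<.015)&(abs(L[:,1])>.03)&(abs(L[:,1])<.075)&(L[:,2]>.015)&(L[:,2]<.04)
st("bar+",bar&(L[:,1]>0));st("bar-",bar&(L[:,1]<0));q=L[bar];A=np.c_[q[:,:2],np.ones(len(q))];print("plane z=ax+by+c",np.linalg.lstsq(A,q[:,2],rcond=None)[0].round(4), "bar",rect(q))
pan=(hsv[:,0]>90)&(hsv[:,0]<130)&(hsv[:,1]>110)&(abs(L[:,0])<.04)&(abs(L[:,1])<.05)&(L[:,2]>.03)&(L[:,2]<.16)
if pan.sum()>9: st("panel",pan)
rm=(abs(P[:,2]-.098)<.004)&(np.hypot(P[:,0]-.477,P[:,1]+.21)<.075)
if rm.sum()>20: print("rim",rm.sum(),rect(P[rm]),P[rm][:,2].mean())
np.save("rim.npy",P[rm])
p,d,c=look("scene");cv2.imwrite("pics/s6.png",p)
E
python3 chk2.py; python3 -c "
import cv2,numpy as np
a=cv2.imread('pics/s6.png')[90:240,220:360];a=cv2.resize(a,None,fx=2.8,fy=2.8,interpolation=cv2.INTER_CUBIC);b=cv2.imread('pics/w6.png')[:,80:480]
cv2.imwrite('pics/v6.png',np.hstack([a,b]))"
```

```text
14.85 [ 0.5203 -0.0252  0.2534] 65.25434520178017 [ 0.  -1.  -1.3] 0.3406085918962444
[ 0.5198 -0.0251  0.2526]
bar+ 1989 [[-0.008, 0.0303, 0.025], [0.0002, 0.0459, 0.0264], [0.0058, 0.0611, 0.0305]] (array([-0.0015,  0.0459]), array([0.015 , 0.0318]), 0.03)
bar- 1952 [[-0.0076, -0.0616, 0.0252], [0.0002, -0.0461, 0.0266], [0.006, -0.0305, 0.0299]] (array([-0.0009, -0.0461]), array([0.0145, 0.0322]), 0.68)
plane z=ax+by+c [ 0.0743 -0.0021  0.0267] bar (array([-0.0013, -0.0002]), array([0.015, 0.124]), 0.22)
panel 198 [[-0.0035, -0.0268, 0.0527], [-0.0017, 0.021, 0.0541], [0.0003, 0.0295, 0.0554]] (array([-0.0016,  0.0008]), array([0.004 , 0.0576]), 0.06)
rim 2298 (array([ 0.4756, -0.2091]), array([0.0953, 0.0748]), 73.2) 0.09697878103688976
```

View pics/v6.png

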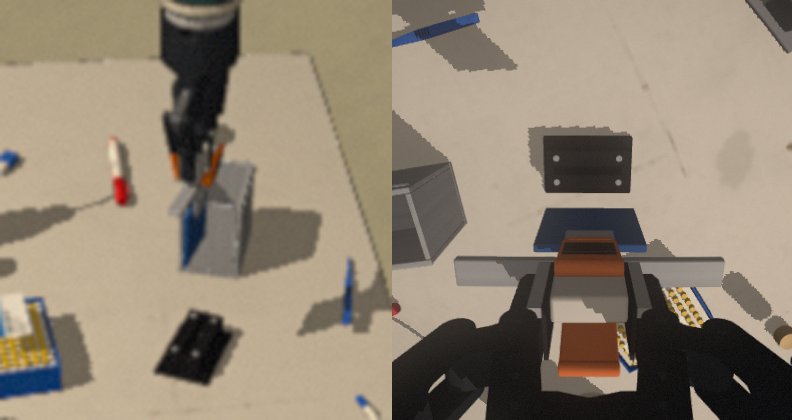

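Request:
{"fn": "step_arm", "kwargs": {
  "motion": [
    [[0.025, 0.005, -0.03, 0, 0, 0, 1], [0.025, 0.015, -0.065, 0, 0, 0, 3], [0.025, 0.025, -0.1, 0, 0, 0, 5], [0.025, 0.035, -0.14, 0, 0, 0, 7], [0.025, 0.045, -0.18, 0, 0, 0, 8], [0.025, 0.05, -0.205, 0, 0, 0, 8], [0.025, 0.052, -0.215, 0, 0, 0, 8], [0.025, 0.052, -0.215, 0, 0, 0, 8]]
  ]
}}

```text
time: 15.95
tool_pos: [0.5709, -0.2398, 0.2506]
tcp_rot: [0.458, 3.106, 0.004]
wrist_force: [0.2, 1.3, -1.1]
width: 0.342
```

```bash
python3 chk2.py; python3 - <<'E'
import numpy as np,cv2
P=np.load("rim.npy")
# fit: model of rim ring by edges: iterate trimmed box in rotated frame
best=None
for a in np.arange(66,82,.25):
    t=np.radians(a);ey=np.array([np.cos(t),np.sin(t)]);ex=np.array([ey[1],-ey[0]])
    U=np.c_[P[:,:2]@ex,P[:,:2]@ey];lo=np.percentile(U,1.5,axis=0);hi=np.percentile(U,98.5,axis=0)
    A=np.prod(hi-lo)
    if best is None or A<best[0]: best=(A,a,hi-lo,((lo+hi)/2)@np.array([ex,ey]))
print(best)
E
```

```text
15.95 [ 0.5709 -0.2398  0.2506] 73.20753161301053 [ 0.2  1.3 -1.1] 0.3422786407286691
[ 0.5709 -0.2392  0.2508]
bar+ 1947 [[-0.0078, 0.0305, 0.0259], [0.0003, 0.0453, 0.0273], [0.0061, 0.0602, 0.0312]] (array([-0.001 ,  0.0456]), array([0.0311, 0.0149]), 89.57)
bar- 1999 [[-0.0072, -0.0624, 0.0262], [0.0006, -0.0467, 0.0276], [0.0064, -0.0305, 0.0312]] (array([-0.0008, -0.0465]), array([0.0148, 0.0329]), 0.67)
plane z=ax+by+c [ 0.0779 -0.0017  0.0276] bar (array([-0.0009, -0.0009]), array([0.0151, 0.1242]), 0.13)
panel 229 [[-0.0031, -0.0279, 0.0537], [-0.0013, 0.017, 0.0551], [0.0007, 0.0279, 0.0563]] (array([-0.0012, -0.    ]), array([0.0574, 0.0039]), 89.7)
rim 3636 (array([ 0.4761, -0.2095]), array([0.0945, 0.0749]), 73.81) 0.09729375663937398
(np.float64(0.0066529013802063865), np.float64(73.0), array([0.07164473, 0.0928596 ]), array([ 0.47611719, -0.20952915]))
```

View pics/w6.png

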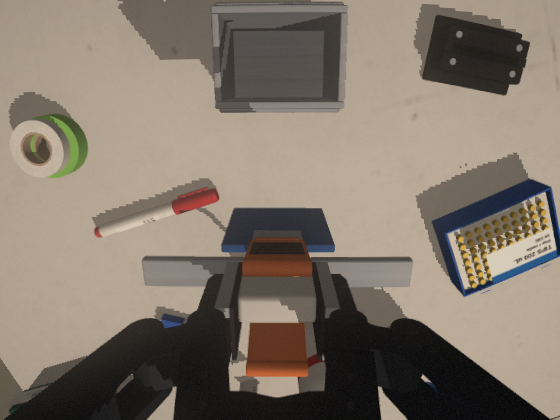

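Request:
{"fn": "step_arm", "kwargs": {
  "motion": [
    [[0.025, -0.02, 0.006, 0, 0, 0, 0], [0.025, -0.055, 0.017, 0, 0, 0, 0], [0.025, -0.08, 0.026, 0, 0, 0, 0], [0.025, -0.0955, 0.0305, 0, 0, 0, 0], [0.025, -0.0955, 0.0305, 0, 0, 0, 0], [0.025, -0.0955, 0.0305, -0.005, 0, 0, 0], [0.025, -0.0955, 0.0305, -0.01, 0, 0, 0], [0.025, -0.0955, 0.0305, -0.01, 0, 0, 0]]
  ]
}}

```text
time: 17.05
tool_pos: [0.4754, -0.2083, 0.2399]
tcp_rot: [0.457, 3.108, 0.005]
wrist_force: [0.0, -1.2, -2.2]
width: 0.346
```

```bash
cat > chk3.py <<'E'
from m import *
s,T=tool();print(s["time"],T[:3,3].round(4),yang(T),np.round(s["wrist_force"],1),s["width"])
p,d,c=look("wrist");cv2.imwrite("pics/w7.png",p)
s,T=tool();print(T[:3,3].round(4))
P=cloud(d,c);L=(P-T[:3,3])@T[:3,:3]
bar=(abs(L[:,0])<.015)&(abs(L[:,1])>.03)&(abs(L[:,1])<.075)&(L[:,2]>.015)&(L[:,2]<.036)
q=P[bar];print("bar world",rect(q),np.median(q[:,2]))
t=np.radians(73.2);ey=np.array([np.cos(t),np.sin(t)]);ex=np.array([ey[1],-ey[0]])
B=np.c_[(P[:,:2]-[.4761,-.2095])@ex,(P[:,:2]-[.4761,-.2095])@ey]
rm=(abs(P[:,2]-.0975)<.004)&(abs(B[:,0])<.042)&(abs(B[:,1])<.055)&~bar
print("rim",rm.sum(),np.percentile(B[rm],[1,99],axis=0).round(4).tolist())
E
python3 chk3.py
```

```text
17.05 [ 0.4754 -0.2083  0.2399] 73.28388821416682 [ 0.  -1.2 -2.2] 0.3463271067489493
[ 0.4755 -0.2084  0.2402]
bar world (array([ 0.4761, -0.2091]), array([0.124, 0.015]), 73.22) 0.21267139685587516
rim 2263 [[-0.0376, -0.0469], [0.0328, 0.0467]]
```

Request:
{"fn": "step_arm", "kwargs": {
  "motion": [
    [[0.025, 0, 0, -0.015, 0, 0, 0], [0.025, 0, 0, -0.035, 0, 0, 0], [0.025, 0, 0, -0.055, 0, 0, 0], [0.025, 0, 0, -0.075, 0, 0, 0], [0.025, 0, 0, -0.09, 0, 0, 0], [0.025, 0, 0, -0.1, 0, 0, 0], [0.025, 0, 0, -0.104, 0, 0, 0], [0.025, 0, 0, -0.105, 0, 0, 0]]
  ]
}}

```text
time: 18.1
tool_pos: [0.4758, -0.2086, 0.1354]
tcp_rot: [0.457, 3.107, 0.004]
wrist_force: [0.0, -0.2, -1.6]
width: 0.344
```

```bash
python3 chk3.py
```

```text
18.1 [ 0.4758 -0.2086  0.1354] 73.27877592811393 [ 0.  -0.2 -1.6] 0.34356266881069264
[ 0.4759 -0.2086  0.1356]
bar world (array([ 0.4735, -0.2085]), array([0.1244, 0.0221]), 74.41) 0.10816958445279777
rim 4941 [[-0.0376, -0.0465], [0.0285, 0.0466]]
```

Free of contact; bar top at 108 mm (seated it would be 103). Lower the last 5 mm slowly.

Request:
{"fn": "step_arm", "kwargs": {
  "motion": [
    [[0.025, 0, 0, -0.001, 0, 0, 0], [0.025, 0, 0, -0.002, 0, 0, 0], [0.025, 0, 0, -0.003, 0, 0, 0], [0.025, 0, 0, -0.004, 0, 0, 0], [0.025, 0, 0, -0.0045, 0, 0, 0], [0.025, 0, 0, -0.005, 0, 0, 0], [0.025, 0, 0, -0.005, 0, 0, 0], [0.025, 0, 0, -0.005, 0, 0, 0]]
  ]
}}

```text
time: 19.15
tool_pos: [0.4759, -0.2086, 0.1306]
tcp_rot: [0.456, 3.106, 0.004]
wrist_force: [0.5, -0.7, -2.0]
width: 0.344
```

Request:
{"fn": "step_arm", "kwargs": {
  "motion": [
    [[0.025, 0, 0, -0.0004, 0, 0, 0], [0.025, 0, 0, -0.0008, 0, 0, 0], [0.025, 0, 0, -0.0012, 0, 0, 0], [0.025, 0, 0, -0.0015, 0, 0, 0], [0.025, 0, 0, -0.0015, 0, 0, 0], [0.025, 0, 0, -0.0015, 0, 0, 0], [0.025, 0, 0, -0.0015, 0, 0, 0], [0.025, 0, 0, -0.0015, 0, 0, 0]]
  ]
}}

```text
time: 20.15
tool_pos: [0.4761, -0.2087, 0.1298]
tcp_rot: [0.456, 3.106, 0.004]
wrist_force: [-2.3, 2.7, 4.8]
width: 0.343
```

```bash
python3 chk3.py; python3 - <<'E'
from m import *
p,d,c=look("scene");cv2.imwrite("pics/v8.png",np.hstack([cv2.resize(p[110:230,240:360],(400,400),interpolation=cv2.INTER_CUBIC),cv2.imread("pics/w7.png")[10:410,80:480]]))
E
```

```text
20.15 [ 0.4761 -0.2087  0.1298] 73.27789300259884 [-2.3  2.7  4.8] 0.34295163324009
[ 0.4761 -0.2087  0.1298]
bar world (array([ 0.4761, -0.2091]), array([0.124, 0.03 ]), 73.24) 0.10238960465376751
rim 4800 [[-0.0375, -0.0464], [0.0327, 0.0463]]
```

View pics/v8.png

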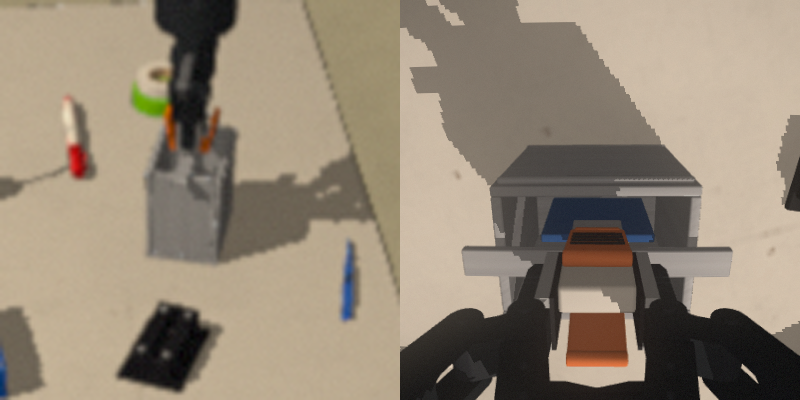

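Request:
{"fn": "step_arm", "kwargs": {
  "motion": [
    [[0.03, 0, 0, 0, 0, 0, 0], [0.034, 0, 0, 0, 0, 0, 0], [0.04, 0, 0, 0, 0, 0, 0], [0.055, 0, 0, 0, 0, 0, 0], [0.075, 0, 0, 0, 0, 0, 0], [0.085, 0, 0, 0, 0, 0, 0], [0.085, 0, 0, 0.01, 0, 0, 0], [0.085, 0, 0, 0.025, 0, 0, 0]]
  ]
}}

```text
time: 21.25
tool_pos: [0.4759, -0.2086, 0.1553]
tcp_rot: [0.457, 3.107, 0.004]
wrist_force: [-1.3, -0.9, 0.5]
width: 0.996
```

Request:
{"fn": "step_arm", "kwargs": {
  "motion": [
    [[0.085, 0, 0, 0.02, 0, 0, 0], [0.085, 0, 0, 0.05, 0, 0, 0], [0.085, 0, 0, 0.08, 0, 0, 0], [0.085, 0, 0, 0.1, 0, 0, 0], [0.085, 0, 0, 0.1, 0, 0, 0], [0.085, 0, 0, 0.1, 0, 0, 0], [0.085, 0, 0, 0.1, 0, 0, 0], [0.085, 0, 0, 0.1, 0, 0, 0]]
  ]
}}

```text
time: 22.25
tool_pos: [0.4754, -0.2083, 0.2542]
tcp_rot: [-0.457, -3.108, -0.005]
wrist_force: [-0.5, -0.4, -0.4]
width: 0.996
```

```bash
python3 - <<'E'
from m import *
s,T=tool();print(s["time"],T[:3,3].round(4),np.round(s["wrist_force"],1),s["width"])
p,d,c=look("wrist");P=cloud(d,c)
t=np.radians(73.2);ey=np.array([np.cos(t),np.sin(t)]);ex=np.array([ey[1],-ey[0]])
D=P[:,:2]-[.4761,-.2095];B=np.c_[D@ex,D@ey,P[:,2]]
k=(abs(B[:,0])<.013)&(abs(B[:,1])>.049)&(abs(B[:,1])<.07)&(abs(B[:,2]-.103)<.006)
for n,kk in(("bar+",k&(B[:,1]>0)),("bar-",k&(B[:,1]<0))):print(n,kk.sum(),np.percentile(B[kk],[2,50,98],axis=0).round(4).tolist())
hsv=cv2.cvtColor(p,cv2.COLOR_BGR2HSV)[d>0]
pan=(hsv[:,0]>90)&(hsv[:,0]<130)&(hsv[:,1]>110)&(abs(B[:,0])<.03)&(abs(B[:,1])<.045)&(B[:,2]<.1);print("panel",pan.sum(),np.percentile(B[pan],[1,50,99],axis=0).round(4).tolist())
q,_,_=look("scene")
cv2.imwrite("pics/v9.png",np.hstack([cv2.resize(q[110:230,240:360],(400,400),interpolation=cv2.INTER_CUBIC),p[10:410,80:480]]))
E
```

```text
22.25 [ 0.4754 -0.2083  0.2542] [-0.5 -0.4 -0.4] 0.995866281415193
bar+ 302 [[-0.0067, 0.0492, 0.1011], [-0.0003, 0.0555, 0.1025], [0.0069, 0.0619, 0.1039]]
bar- 290 [[-0.0067, -0.0608, 0.0983], [-0.0005, -0.055, 0.1024], [0.0072, -0.0493, 0.1039]]
panel 18 [[-0.0012, -0.0257, 0.0735], [-0.0009, -0.0017, 0.0747], [0.0001, 0.0245, 0.0759]]
```

View pics/v9.png

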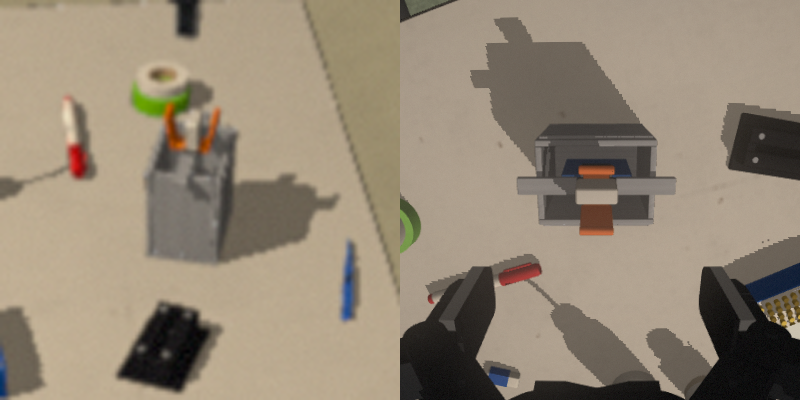

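The clip is seated level: the bar lies across both end walls with its top at 102.5 mm, and the panel top is at about 75 mm, centred. Handing in.

```bash
python3 -c "
from workcell import *
print(finish_job(), read_state()['time'])"
```

```text
the job is handed in; nothing more can be done
the job is handed in; nothing more can be done
```

The clip, with the panel in its jaws, now hangs in the bath by its hanger bar across both short end walls. I handed the job in just after 22 s on the robot's clock. I squeezed the clip off its stand and let it close on the middle of the panel's top edge. After letting go, I took it again by the white grip block and hung it in the bath.

**Last checks (wrist camera, after letting go):**
- **Hanger bar:** it lies level, with its top at 102.5 and 102.4 mm at the two ends (103 mm expected). It sticks out evenly past both end walls.
- **Panel:** it hangs upright and centred, with its top edge at about 75 mm. By calculation that leaves its bottom edge about 10 mm above the bath floor.
- **Gripper:** it is open and clear, about 15 cm above the hung clip, with no force on the wrist.
- **Forces:** the largest reading was about 30 N, at the wrist while squeezing the clip in its stand. The limit there is 120 N.
- **Bystanders:** the red marker looks unmoved in the last picture. I did not measure the marker or the petri dish again. No move went near either.

**What was off:** the clip rose 2–3 mm as it was released onto the panel. The jaws therefore hold about 11 mm of the panel instead of 14 mm, and it held firmly through the lift and the move.

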